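# Turn the gear over, line up the quarter-turn fastener and hold the cover shut

### The arm

A 6-joint arm with a two-finger parallel gripper is mounted at the origin on a cart in front of the work surface, level with it; the furniture and walls round the work are solid. World frame = base frame: x ahead of the robot, y to its left, z up, the work surface at z = 0. Lengths are in m, angles in rad, forces in N, time in s.
With the tool pointing down it reaches from about 0.375 to 0.975 m from the base axis. Payload 3.8 kg.
Tool frame: the origin (TCP) lies midway between the tips of the shut fingers; the grasp point (between the pads) lies 19 mm behind it; z points along the fingers, y is the direction in which the jaws open and shut (so a half turn about z gives the same grasp; the last joint's range is limited). The gripper opens to 85 mm and grips with 20 to 120 N. Pads are 22 mm wide; open, the fingers measure 114 mm over their backs; the gripper's body (76 mm by 85 mm) begins 54 mm behind the grasp point. The pads swing forward as they close: fully open they stand 13 mm farther back than shut.
Start: joints at [1.3, 0.264, 1.604, -0, 1.274, -0.037], TCP at [0.156, 0.657, 0.231] pointing down, gripper open.
Joint ranges: [-2.63, 2.63], [-0.94, 2.18], [0.31, 2.57], [-1.31, 4.45], [0, 2.66], [-2.55, 2.55]. Speed limits (rad/s): [2.57, 2.57, 3.14, 3.14, 3.14, 3.14].

### API

Orientations are given as a 3x3 rotation matrix whose columns are the frame's x, y, z axes.
In Python, from plant import status, camera, ticket, look_for, regions_of gives the robot as it stands. The module is installed in compiled form; this text tells all that it offers.
- The arm moves only by the tool drive_tool, never from a script. Its argument "commands" is a list of rows, each a list of 4 numbers: the shift along the tool's x, y, z in cm, then the turn about the tool's z in degrees. A call has exactly 8 rows; each row is the pose to reach, as a shift and turn from the pose commanded when the call began, along the tool's axes at that moment; what a row does not reach only later rows make up. A row lasts 1/8 s, in which the tool goes at most 62.5 mm and 10.7 degrees, less where a joint would pass 70% of its speed; a pose out of reach is approached as far as the arm can. A call with a gripper value outside its range is refused whole. "hand" is the opening in per cent of the stroke, from 0 (shut) to 100 (fully open), set as the call begins (left out, the last holds). The fingers move at their own pace and stop on an object; "newtons" is the grip in N (left out, the last holds). Time passes only in rows, so rows that repeat a pose let the fingers close, or fill a call up. It gives the time, the measured TCP pose, the force and the opening at its end, in the units of the state.
- status.get_obs(): the state, without advancing time (a new reading comes with each control period).
- camera(name): name is "side" or "top"; returns a dict with "color" (384x512x3 uint8, blue, green, red), "depth" (384x512 float32, m along the optical axis (not along the pixel's ray), 0 where there is no reading), "vertical_fov" (degrees; the focal length in pixels is half the picture's height over the tangent of half this angle, whatever the lens; pixels are square), "cx", "cy" (the principal point, pixels), "k1" (the pictures are not rectified: a ray, as slopes to the right and down, at radius r is drawn at 1 + k1 r^2 times it, then the intrinsics apply), "eye" and "attitude" of the camera in the world. Camera axes: x right, y up, looking along -z (the intrinsics and any distortion apply to the point x, -y, -z); pixel columns grow to the right and rows downward; lengths in m; the calibration is good to about 2 mm. A picture is of the moment at which its call begins.
- ticket.job_done(): hands the job in, once; it reports no verdict.
Trained networks look in the newest picture that a camera, given by its name, has taken for a name from the list of things; names that differ only in an ending like _2 or _b are one class to them, and where a whole thing is asked for, a point or a joint stands for the part that bears it (a point fixed in the world has none). Each returns a list of dicts, best first, with "score" (0 to 1); they miss things now and then, are a little off and sometimes report something else, mostly with a low value. They report only what shows in the picture. A call takes as long as a camera call.
- look_for(camera, query): "point" ([column, row] in pixels, amid what is visible of it).
- regions_of(camera, query): "pixels" (384x512 bool, what is visible of it) and "point" ([column, row] in pixels, amid what is visible of it).
The state is a dict: "clock": time; "q": joint angles; "qd": joint speeds; "joint_efforts": joint torques, N m; "position": TCP position; "ee_rot": TCP orientation; "wrist_force": force on the tool from outside, world axes, zero at the start; "ft_torque": the same for the moment, N m; "finger_gap": opening from 0.0 (shut) to 1.0 (fully open).
Only numpy, scipy, OpenCV 4.12 (cv2) and the standard library are available. Lean on these libraries where they do the work, as an engineer would, in place of code of your own. Each camera call takes 0.05 s, during which the arm holds its last target.

### The job

Before the gear unit is closed, turn its handwheel by the crank pin through one full turn, either way round, until the pin is back at its mark. Then turn the quarter-turn fastener until its oblong head lines up with the two marks beside it, across the unit, set the loose access cover squarely on the frame with its oblong hole over the head, and press it against its springy seal until it is fully home on the frame. Finish still holding the cover pressed home, so that a colleague could lock it, and leave the tools and small parts round the unit where they are.

Things in the scene. Friction and masses are not known exactly. Their poses are not given: they have to be found in the camera images.
- gear_unit: Grey gear unit fixed to the table, 220 mm along its x, 104 mm along its y (feet 136 mm), frame top 55 mm high; origin under its centre, z up. The handwheel is at its -x end (axis at x = -65 mm), the open access end with a visible gear is at +x, the fastener stands at x = +85 mm, y = 0.
- handwheel (a joint): Angle of the handwheel (aluminium disc, 72 mm across, its top 66.5 mm above the table, upright axis), rad, positive anticlockwise from above; 0 at the start, when the crank pin is at the mark at the unit's -x end; it turns freely to 8 rad either way (light friction, about 1.5 N at the pin) and stays where it is left. One full turn is 6.28 or -6.28.
- crank_pin (a point): Middle of the gripping part of the crank pin, an upright black round pin, 12 mm across, on the handwheel 27 mm from its axis; the pin stands from 67 to 98 mm above the table, this point is at 84.5 mm. The pin is round, so a gripper need not turn as it takes the pin round the circle.
- fastener (a joint): Angle of the quarter-turn fastener, rad, positive anticlockwise from above; 0 when its head lies along the unit's y, in line with the two marks. It starts 0.75 to 1.4 away; stops at -0.35 and 1.75; light friction, no spring, stays where it is left.
- fastener_head (a point): Centre of the top of the fastener's steel head, a bar 34 mm long (this frame's y), 10 mm thick (this frame's x) and 17 mm high, its top 78 mm and its underside 61 mm above the table, with the frame's flat top (55 mm) below.
- cover: Loose aluminium access cover plate, 120 mm along its x, 96 mm along its y, 4 mm thick, 0.2 to 0.33 kg, lying flat on the table; origin at the centre of its underside. When right it lies on the frame with its origin at x = +45 mm, y = 0, z = 55 mm of the unit and its axes along the unit's (hole toward the unit's +x end).
- cover_grip (a point): Gripping point of the cover's black grip rib: rib 44 mm along the cover's x, 12 mm thick along its y, rising from the plate to 38 mm above the plate's underside; this point is 12 mm to -x of the cover's origin, 30 mm above the underside.
- cover_slot (a point): Centre of the oblong hole in the cover, 40 mm to +x of its origin, at the plate's top face; the hole is 44 mm along the cover's y and 20 mm along its x. It passes over the fastener's head only when the head is turned nearly to 0.
- cover_seat (a point): Point on the unit at frame height (55 mm above the table), 45 mm to +x of the unit's origin, where the cover's origin belongs; its axes are the unit's.
- seal (a joint): How far the sprung seal ring round the opening is pressed down, m: 0 free (its top 60 mm above the table, 5 mm above the frame), 0.005 fully pressed with the cover on the frame. It takes 5 N to start and 8 N in all (the cover's own weight included), and it lifts the cover again when let go.
- tape_measure: Tape measure, 34 x 79 x 57 mm, bystander; origin under its centre.
- thread_tape: Roll of thread tape, 54 mm across, 15 mm high, bystander; origin under its centre.
- brass_tee: Brass tee piece, 28 x 50 x 14 mm, bystander; origin under its centre.
- spanner_8: Small spanner, 20 x 104 x 7 mm, bystander; origin under its centre.
- bolt_m8_1: Hexagon bolt, 15 x 46 x 13 mm, bystander; origin under its centre.

How it is judged:
On the way, in this order (a step that is already met when the one before it is completed fails the run):
1. the handwheel has been turned through one full turn ((value of joint handwheel above 5.94 rad or value of joint handwheel below -5.94 rad)), for 0.1 s.
2. the fastener's head lies in line with its marks (angle between the y axis of fastener_head and the y axis of gear_unit, either way round below 0.2 rad), for 0.2 s.
3. the cover lies on the seal with the head through its hole (x of cover in the frame of gear_unit between 0.038 and 0.052 m and y of cover in the frame of gear_unit between -0.007 and 0.007 m and z of cover in the frame of gear_unit between 0.05 and 0.063 m), for 0.1 s.
At the end, for the whole second after the job is handed in: Fingers hold the cover (over 2 N) pressed home: within 7 mm of its place each way, 0.12 rad of square, level, 2.5 mm of the frame, seal down over 3.5 of 5 mm; the head through the hole within 0.3 rad of its marks; the crank pin within 0.35 rad of its mark after one full turn (x of cover in the frame of gear_unit between 0.038 and 0.052 m and y of cover in the frame of gear_unit between -0.007 and 0.007 m and z of cover in the frame of gear_unit between 0.05 and 0.0575 m and angle between the x axis of cover and the x axis of gear_unit, either way round below 0.12 rad and angle between cover's own z axis and vertical below 0.05 rad and value of joint seal above 0.0035 m and contact force between the fingers and cover above 2 N and angle between the y axis of fastener_head and the y axis of gear_unit, either way round below 0.3 rad and (value of joint handwheel between 5.933 and 6.633 rad or value of joint handwheel between -6.633 and -5.933 rad)); the arm keeps its last pose, push and grip.
It fails at once if the tape measure is moved by more than 30 mm (distance of tape_measure from where it was at the start of the episode above 0.03 m).
It fails at once if the roll of thread tape is moved by more than 30 mm (distance of thread_tape from where it was at the start of the episode above 0.03 m).
It fails at once if the brass tee piece is moved by more than 30 mm (distance of brass_tee from where it was at the start of the episode above 0.03 m).
It fails at once if the small spanner is moved by more than 30 mm (distance of spanner_8 from where it was at the start of the episode above 0.03 m).
It fails at once if the bolt is moved by more than 30 mm (distance of bolt_m8_1 from where it was at the start of the episode above 0.03 m).
It also fails if it takes over 72 s, if anything falls off the work surface, if the arm or the gripper's body presses on something with over 40 N, if the wrist force passes 120 N, or if a joint passes its speed limit or range.

## Working session

There is one attempt and no reset: what is moved stays moved. The work goes in short steps, Python scripts to look and compute and a tool call to move; the robot and the scene stay as the last step left them, time stands still between calls to the robot, and variables do not carry over. Pictures are saved under pics/ and viewed, and the job is handed in when it is done.

Besides the shell and the picture viewer there is one more tool, called after "Emit:" as name([rows], argument=value, ...), one row to a line, values as JSON. drive_tool: Moves the arm, as the interface text tells. Its arguments: {"type":"object","properties":{"commands":{"type":"array"},"hand":{"type":"number"},"newtons":{"type":"number"}},"required":["commands"]}

```bash
mkdir -p pics
cat > h.py <<'E'
import numpy as np, cv2
from plant import status, camera, ticket, look_for, regions_of
def intr(c):
    H=c["color"].shape[0]; f=H/2/np.tan(np.radians(c["vertical_fov"])/2); return f
def world(c,uv,depth=None,z=None):
    """uv Nx2; depth N (along axis) or plane z"""
    uv=np.atleast_2d(np.asarray(uv,float)); f=intr(c)
    K=np.array([[f,0,c["cx"]],[0,f,c["cy"]],[0,0,1]])
    s=cv2.undistortPoints(uv.reshape(-1,1,2),K,np.array([c["k1"],0,0,0,0.])).reshape(-1,2)
    d=np.c_[s[:,0],-s[:,1],-np.ones(len(s))]
    R=np.array(c["attitude"]);R=R.reshape(3,3)
    w=d@R.T; e=np.array(c["eye"])
    if z is not None: t=(z-e[2])/w[:,2]
    else: t=np.asarray(depth)
    return e+w*t[:,None]
def project(c,P):
    P=np.atleast_2d(P); R=np.array(c["attitude"]).reshape(3,3)
    p=(P-np.array(c["eye"]))@R; x=p[:,0]/-p[:,2]; y=-p[:,1]/-p[:,2]
    g=1+c["k1"]*(x*x+y*y); f=intr(c)
    return np.c_[c["cx"]+f*x*g,c["cy"]+f*y*g]
def cloud(c,mask):
    v,u=np.nonzero(mask&(c["depth"]>0)); return world(c,np.c_[u,v],c["depth"][v,u])
E
python3 - <<'E'
from h import *
s=status.get_obs(); print({k:np.round(v,3).tolist() for k,v in s.items()})
for n in("top","side"):
    c=camera(n); cv2.imwrite(f"pics/{n}0.png",c["color"]); print(n,c["vertical_fov"],c["cx"],c["cy"],c["k1"],c["eye"],c["attitude"])
    for q in "gear_unit handwheel crank_pin fastener_head cover cover_grip cover_slot tape_measure thread_tape brass_tee spanner_8 bolt_m8_1".split():
        r=regions_of(n,q)
        for d in r[:2]:
            P=cloud(c,d["pixels"]); print(q,round(d["score"],2),np.round(d["point"]),d["pixels"].sum(),np.round(np.median(P,0),3) if len(P) else None)
E
```

```text
{'clock': 0.0, 'q': [1.3, 0.265, 1.605, 0.0, 1.274, -0.037], 'qd': [-0.0, -0.001, -0.001, -0.001, 0.001, -0.001], 'joint_efforts': [0.0, -51.512, -36.73, 0.0, 0.013, -0.0], 'position': [0.156, 0.656, 0.23], 'ee_rot': [[-0.973, 0.232, -0.001], [0.232, 0.973, -0.002], [0.0, -0.002, -1.0]], 'wrist_force': [-0.09, 0.022, -0.258], 'ft_torque': [0.035, 0.018, 0.007], 'finger_gap': 0.999}
top 44.38608193811389 259.6089394372861 190.81243839787402 -0.07299311403283866 [ 0.40382051 -0.05622236  1.00273434] [[-0.01835252  0.99155214 -0.12840381]
 [-0.99961275 -0.02088333 -0.01839117]
 [-0.02091731  0.12801656  0.99155142]]
gear_unit 0.79 [273. 187.] 5818 [ 0.538 -0.067  0.055]
gear_unit 0.39 [273. 216.] 1020 [ 0.475 -0.062  0.067]
handwheel 0.64 [271. 218.] 986 [ 0.474 -0.062  0.067]
crank_pin 0.91 [276. 215.] 950 [ 0.475 -0.063  0.067]
fastener_head 0.5 [276. 140.] 76 [ 0.626 -0.074  0.078]
fastener_head 0.23 [199. 116.] 99 [0.7   0.09  0.008]
cover 0.89 [186. 218.] 2356 [0.474 0.12  0.005]
cover_grip 0.59 [183. 222.] 2317 [0.472 0.121 0.005]
cover_slot 0.66 [184. 219.] 2373 [0.473 0.121 0.00
[... 503 characters left out ...]
]
gear_unit 0.98 [257. 213.] 3428 [ 0.559 -0.079  0.053]
handwheel 0.69 [248. 185.] 453 [ 0.477 -0.066  0.066]
crank_pin 0.88 [249. 188.] 455 [ 0.478 -0.067  0.066]
fastener_head 0.62 [261. 220.] 383 [ 0.571 -0.074  0.057]
fastener_head 0.46 [271. 227.] 56 [ 0.632 -0.079  0.077]
cover 0.67 [302. 185.] 882 [0.483 0.115 0.003]
cover_grip 0.74 [303. 186.] 948 [0.484 0.114 0.003]
cover_slot 0.55 [304. 183.] 894 [0.483 0.114 0.003]
tape_measure 0.86 [174. 198.] 526 [ 0.4   -0.257  0.036]
thread_tape 0.78 [175. 228.] 259 [ 0.48  -0.278  0.013]
brass_tee 0.31 [266. 219.] 283 [ 0.573 -0.075  0.058]
spanner_8 0.58 [214. 185.] 87 [ 0.374 -0.126  0.003]
bolt_m8_1 0.44 [339. 238.] 69 [0.7   0.084 0.008]
```

Run:
```python
import cv2
a=cv2.imread("pics/top0.png"); cv2.imwrite("pics/top0c.png",cv2.resize(a[80:300,120:420],None,fx=2.66,fy=2.66,interpolation=cv2.INTER_CUBIC))
a=cv2.imread("pics/side0.png"); cv2.imwrite("pics/side0c.png",cv2.resize(a[110:290,140:390],None,fx=3.2,fy=3.2,interpolation=cv2.INTER_CUBIC))
```

```text
(no output)
```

View pics/top0c.png

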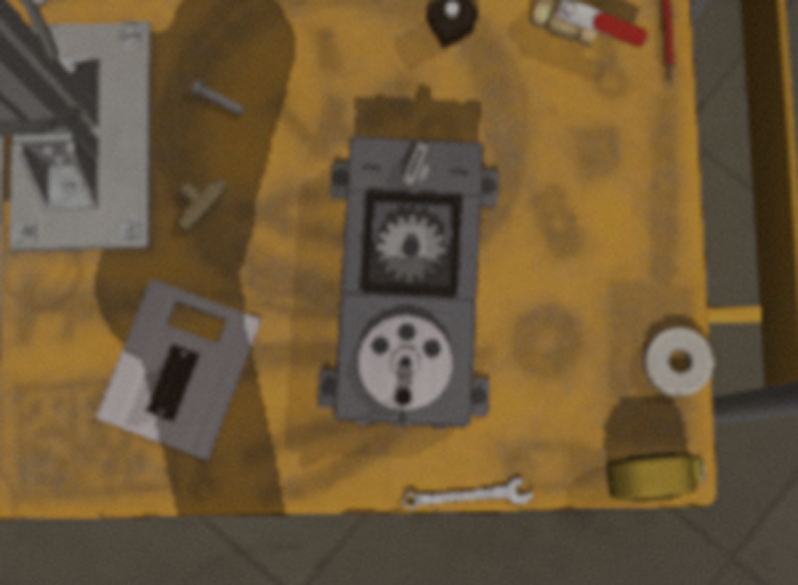

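View pics/side0c.png

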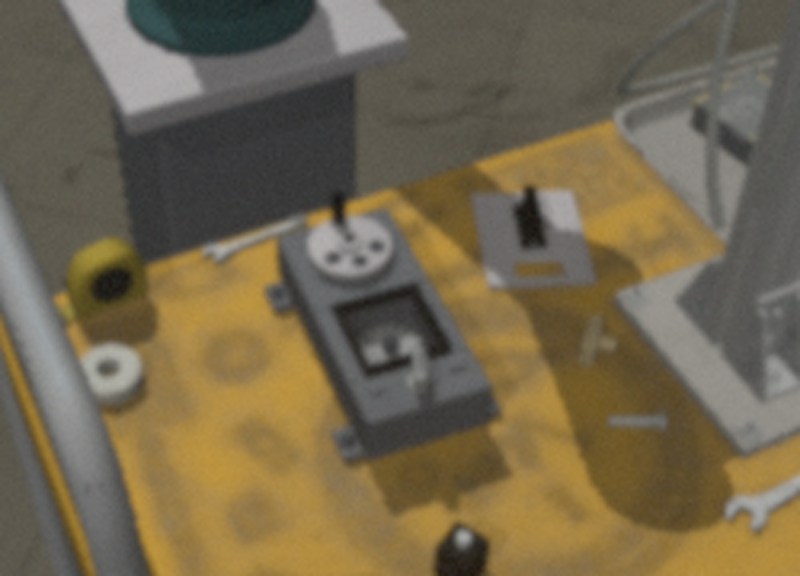

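The top view shows the unit at crop (410,280), with the handwheel toward the robot and its pin at (403,397). The fastener head is at (415,163), tilted. The cover is on the left at (180,370), with its rib at (172,382) and its hole toward +x. A machine column stands at the upper left. Next I'll fit the poses.

```bash
cat > est.py <<'E'
from h import *
def rect(P):
    (cx,cy),(w,h),a=cv2.minAreaRect((P[:,:2]*1000).astype(np.float32)); return np.round([cx,cy,w,h,a],1)
E
python3 - <<'E'
from est import *
for n in("top","side"):
    c=camera(n)
    u0=np.ones((384,512),bool); P=cloud(c,u0)
    g=(P[:,0]>.38)&(P[:,0]<.72)&(P[:,1]>-.17)&(P[:,1]<.04)
    Q=P[g]; F=Q[(Q[:,2]>.045)]
    print(n,"unit top rect",rect(F),np.median(F[:,2]))
    W=Q[(Q[:,2]>.0615)&(Q[:,2]<.072)&(Q[:,0]<.53)]; (x,y),r=cv2.minEnclosingCircle((W[:,:2]*1000).astype(np.float32)); print(" wheel",x,y,r,W.mean(0))
    pin=Q[(Q[:,2]>.08)&(Q[:,0]<.53)]; print(" pin",len(pin),pin.mean(0), pin[:,2].max() if len(pin) else 0)
    h=Q[(Q[:,2]>.068)&(Q[:,0]>.58)]; print(" head",len(h),h.mean(0),rect(h))
    m=cv2.fitLine((h[:,:2]*1000).astype(np.float32),cv2.DIST_L2,0,.01,.01).ravel(); print(m,np.degrees(np.arctan2(m[1],m[0])))
    C=P[(P[:,0]>.38)&(P[:,0]<.56)&(P[:,1]>.03)&(P[:,1]<.2)]
    for d in regions_of(n,"cover")[:1]:
        K=cloud(c,d["pixels"]); pl=K[(K[:,2]>-.003)&(K[:,2]<.012)]; rb=C[C[:,2]>.022]
        print(" cover",rect(pl),np.median(pl[:,2]),"rib",len(rb),rb.mean(0),rb[:,2].max(),rect(rb))
    # furniture near
    T=P[(P[:,2]>.03)&(P[:,0]>.3)&(P[:,0]<.9)&(P[:,1]>.1)&(P[:,1]<.5)]
    print(" furn",len(T),T.min(0),T.max(0))
    for q in["tape_measure","thread_tape","brass_tee","spanner_8","bolt_m8_1"]:
        for d in regions_of(n,q)[:1]: print(" ",q,d["score"],cloud(c,d["pixels"]).min(0).round(3),cloud(c,d["pixels"]).max(0).round(3))
E
```

```text
top unit top rect [539.6 -66.9 104.1 223.2  85.8] 0.05618844693225622
 wheel 487.0496826171875 -71.06024169921875 50.25566101074219 [ 0.47593965 -0.06243606  0.0669814 ]
 pin 30 [ 0.44791294 -0.06035079  0.09831502] 0.10127811327065095
 head 87 [ 0.62370063 -0.07301419  0.07736306] [624.5 -73.1   9.9  33.3  66.8]
[ 9.1714931e-01 -3.9854383e-01  6.2370062e+02 -7.3014191e+01] -23.487177
 cover [478.6 119.7  96.4 120.8  67.9] 0.004437956454776404 rib 141 [0.46631049 0.12288357 0.03597723] 0.041989141700996435 [466.7 124.   12.8  43.9  69.2]
 furn 15258 [0.35915513 0.11166855 0.03002048] [0.89912393 0.49996644 0.60862976]
  tape_measure 0.85 [ 0.369 -0.295 -0.003] [ 0.401 -0.219  0.062]
  thread_tape 0.67 [ 0.448 -0.306 -0.003] [ 0.501 -0.253  0.02 ]
  brass_tee 0.62 [ 0.591  0.08  -0.001] [0.63  0.117 0.019]
  spanner_8 0.44 [ 0.367 -0.155 -0.003] [ 0.382 -0.069  0.012]
  bolt_m8_1 0.4 [ 0.693  0.077 -0.001] [0.713 0.107 0.016]
side unit top rect [540.9 -69.9 104.5 224.4  85.8] 0.0548724550566031
 wheel 476.8631286621094 -65.6436767578125 36.959007263183594 [ 0.47869714 -0.06581886  0.06595901]
 pin 33 [ 0.45096339 -0.06394496  0.09145241] 0.09908925913703637
 head 51 [ 0.62866371 -0.07766324  0.07581374] [626.7 -75.6   9.9  32.3  63.7]
[ 8.9910287e-01 -4.3773744e-01  6.2866370e+02 -7.7663239e+01] -25.959612
 cover [474.4 117.2  94.8 130.2  68.6] 0.0032486650748927426 rib 62 [0.47170915 0.11811693 0.03377614] 0.039197662264047084 [469.6 120.   12.1  46.7  67.2]
 furn 16430 [0.35971656 0.10832112 0.03006852] [0.89994325 0.49995144 0.60159774]
  tape_measure 0.93 [ 0.372 -0.298 -0.005] [ 0.407 -0.22   0.058]
  thread_tape 0.75 [ 0.45  -0.297 -0.003] [ 0.502 -0.255  0.019]
  brass_tee 0.66 [ 0.585  0.078 -0.003] [0.635 0.118 0.018]
```

View pics/top0.png

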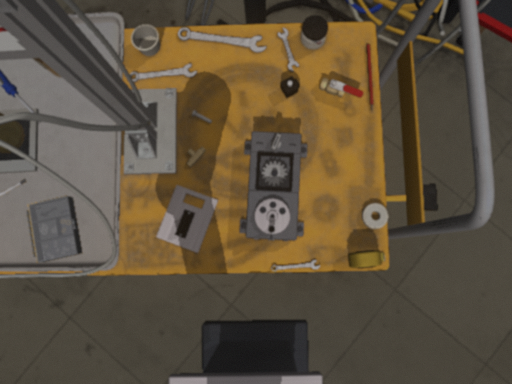

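View pics/side0.png

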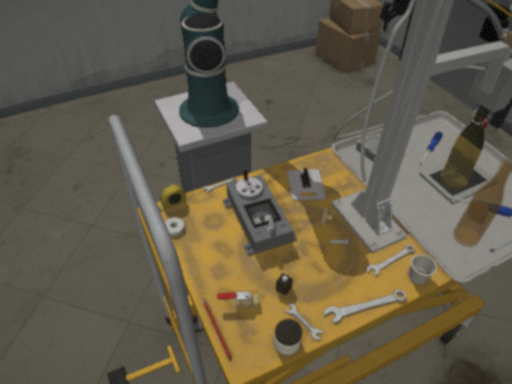

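Run:
```python
from est import *
for n in("top","side"):
    c=camera(n); P=cloud(c,np.ones((384,512),bool)); P=P[(P[:,2]>.04)]
    g={}
    for p in P: k=(round(p[0]/.06),round(p[1]/.06)); g[k]=max(g.get(k,0),p[2])
    for i in range(18,1,-1): print("%.2f"%(i*.06)," ".join("%3d"%(100*g[(i,j)]) if (i,j) in g else "  ." for j in range(13,-9,-1)))
    print("y   "," ".join("%3d"%(j*6) for j in range(13,-9,-1)))
```

```text
1.08   .   .   .   .   .   .   .   .   .   .   .   .   .   .   .   .   .   .   .   .   .   .
1.02   .   .   .   .   .   .   .   .   .   .   .   .   .   .   .   .   .   .   .   .   .   .
0.96   .   .   .   .   .   .   .   .   .   .   .   .   .   .   .   .   .   .   .   .   .   .
0.90   .   .   .   .   .   .   .   .   .   5   5   .   .   .   .   5   6   .   .   .   .   .
0.84   .   .   .   .   .   .   .   .   .   5   5   .   .   .   .   6   6   .   .  25   .   .
0.78   .   .   .   .   .   .  11   .   .   .   .   .   .   .   4   4   4   4   .  37   .   .
0.72   .   .   .   .   .  10   .   .   .   .  51   .   .   .   .   4   4   4   .  37   .   .
0.66   .   .   .   .   .  12   .   .  46  57  61   .   .   5   8   5   .   .   .  38   .   .
0.60   .   .   .   .   5   6   .  34   .  48  58   .   .   5   8   6   .   .   .  38   .   .
0.54   .   .   .   .   .   .   4  34  34  50  58   .   .   5   6   6   .   .   .  38   .   .
0.48   .   .   .   .   .   4   4   4   .  25   .   4   .   6  10   6   .   .   .  37   .   .
0.42   .   .   .   .   .   .   4   4   .  15   .   .   .   5  10   5   .   5 
[... 1547 characters left out ...]
5   .   .   .   6   9   6   .   .   .  37   .   .
0.42   .   .   .   .   .   .   4   4   6  15   .   .   .   5   9   5   .   5   5  34   .   .
0.36   .   .   .   .   .   .   .   .   5   6   .   .   .   .   .   .   .   5   5   .   .   .
0.30   .   .   .   .   .   .   .   .   .   .   .   .   .   .   .   .   .   .   .   .   .   .
0.24   .   .   .   .   .   .   .   .   .   .   .   .   .   .   .   .   .   .   .   .   .   .
0.18   .  34  36  36   .   .   .   .   .   .   .   .   .   .   .   .   .   .   .   .   .   .
0.12   .   .  32  35   .   .   .   .   .   .   .   .  27  30  28   .   .   .   .   .   .   .
y     78  72  66  60  54  48  42  36  30  24  18  12   6   0  -6 -12 -18 -24 -30 -36 -42 -48
```

```bash
cat >> h.py <<'E'
def plan(wps,cmd=None,yaw=None):
    """world waypoints (m) -> tool-axes shifts in cm from the present pose"""
    s=status.get_obs(); R=np.array(s["ee_rot"]); p=np.array(s["position"]) if cmd is None else np.array(cmd)
    print("pos",p.round(4),"yaw y",np.degrees(np.arctan2(R[1,1],R[0,1])).round(2),"t",s["clock"],"F",np.round(s["wrist_force"],1),"gap",round(float(s["finger_gap"]),3))
    for w in np.atleast_2d(wps): print(np.round((np.array(w)-p)@R*100,2).tolist())
E
python3 - <<'E'
from h import *
plan([[.165,.60,.25],[.18,.54,.27],[.20,.48,.28],[.22,.42,.28],[.25,.365,.28],[.285,.315,.28],[.32,.27,.28],[.345,.215,.28]])
E
```

```text
pos [0.1564 0.6566 0.2313] yaw y 76.61 t 2.1 F [ 0.3 -0.3  0.5] gap 1.004
[-2.15, -5.31, -1.87]
[-5.0, -10.8, -3.87]
[-8.34, -16.17, -4.87]
[-11.67, -21.55, -4.87]
[-15.86, -26.2, -4.87]
[-20.43, -30.26, -4.87]
[-24.88, -33.82, -4.87]
[-28.58, -38.59, -4.87]
```

Emit:
drive_tool([
  [-2.1,-5.3,-1.9,0],
  [-5,-10.8,-3.9,0],
  [-8.3,-16.2,-4.9,0],
  [-11.7,-21.5,-4.9,-2],
  [-15.9,-26.2,-4.9,-4],
  [-20.4,-30.3,-4.9,-6],
  [-24.9,-33.8,-4.9,-8],
  [-28.6,-38.6,-4.9,-9.2],
], hand=50)

```text
clock: 3.1
position: [0.3464, 0.2133, 0.2808]
ee_rot: [[-0.997, 0.072, 0.002], [0.072, 0.997, 0.001], [-0.002, 0.001, -1.0]]
wrist_force: [1.4, 0.2, -0.3]
finger_gap: 0.501
```

Run:
```python
from h import *
plan([[.37,.16,.28],[.395,.105,.27],[.415,.05,.24],[.435,-.005,.20],[.4482,-.0617,.16],[.4482,-.0617,.12],[.4482,-.0617,.12]])
```

```text
pos [0.3464 0.2133 0.2808] yaw y 85.87 t 3.1 F [ 1.4  0.2 -0.3] gap 0.501
[-2.74, -5.15, 0.08]
[-5.63, -10.46, 1.08]
[-8.02, -15.8, 4.08]
[-10.4, -21.14, 8.08]
[-12.12, -26.71, 12.08]
[-12.11, -26.71, 16.08]
[-12.11, -26.71, 16.08]
```

Emit:
drive_tool([
  [-2.7,-5.2,0.1,0],
  [-5.6,-10.5,1.1,0],
  [-8.0,-15.8,4.1,0],
  [-10.4,-21.1,8.1,0],
  [-12.1,-26.7,12.1,0],
  [-12.1,-26.7,16.1,0],
  [-12.1,-26.7,16.1,0],
  [-12.1,-26.7,16.1,0],
])

```text
clock: 4.1
position: [0.447, -0.06, 0.1205]
ee_rot: [[-0.997, 0.073, 0.001], [0.073, 0.997, 0.0], [-0.001, 0.0, -1.0]]
wrist_force: [0.8, 0.5, -0.0]
finger_gap: 0.497
```

Run:
```python
from h import *
plan([[.4482,-.0617,.071]])
for n in("side","top"):
    c=camera(n); u=project(c,status.get_obs()["position"])[0].astype(int); print(u)
    a=c["color"][max(u[1]-60,0):u[1]+60,u[0]-80:u[0]+80]; cv2.imwrite(f"pics/{n}1.png",cv2.resize(a,None,fx=5,fy=5,interpolation=cv2.INTER_CUBIC))
```

```text
pos [ 0.447  -0.06    0.1205] yaw y 85.8 t 4.1 F [ 0.8  0.5 -0. ] gap 0.497
[-0.13, -0.16, 4.95]
[245 163]
[270 227]
```

View pics/side1.png

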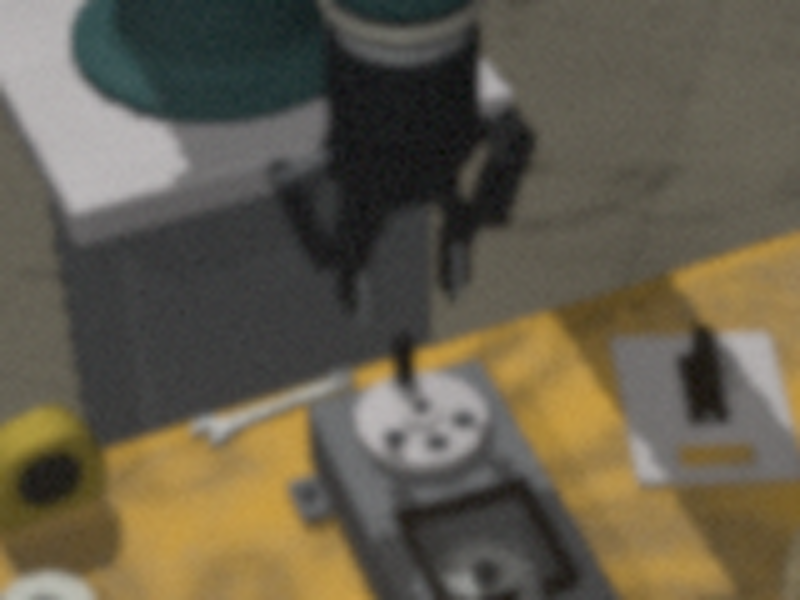

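The side view shows the pin (403,340) centred below the jaws (tips at about 348 and 455), so I'll descend and grip.

Emit:
drive_tool([
  [-0.1,-0.2,2.5,0],
  [-0.1,-0.2,4.9,0],
  [-0.1,-0.2,4.9,0],
  [-0.1,-0.2,4.9,0],
  [-0.1,-0.2,4.9,0],
  [-0.1,-0.2,4.9,0],
  [-0.1,-0.2,4.9,0],
  [-0.1,-0.2,4.9,0],
])

```text
clock: 5.2
position: [0.4472, -0.0624, 0.0704]
ee_rot: [[-0.997, 0.073, 0.0], [0.073, 0.997, -0.0], [-0.0, -0.0, -1.0]]
wrist_force: [0.3, -0.0, -0.6]
finger_gap: 0.5
```

Emit:
drive_tool([
  [0,0,0,0],
  [0,0,0,0],
  [0,0,0,0],
  [0,0,0,0],
  [0,0,0,0],
  [0,0,0,0],
  [0,0,0,0],
  [0,0,0,0],
], hand=0, newtons=25)

```text
clock: 6.2
position: [0.4471, -0.0623, 0.0703]
ee_rot: [[-0.997, 0.073, -0.0], [0.073, 0.997, 0.0], [0.0, 0.0, -1.0]]
wrist_force: [-0.9, 1.0, 1.3]
finger_gap: 0.128
```

Emit:
drive_tool([
  [-0.21,-1.03,0,0],
  [-0.79,-1.91,0,0],
  [-1.67,-2.49,0,0],
  [-2.7,-2.7,0,0],
  [-3.73,-2.49,0,0],
  [-4.61,-1.91,0,0],
  [-5.19,-1.03,0,0],
  [-5.4,0,0,0],
])

```text
clock: 7.2
position: [0.5062, -0.071, 0.0709]
ee_rot: [[-0.997, 0.071, 0.011], [0.071, 0.997, -0.008], [-0.011, -0.008, -1.0]]
wrist_force: [7.9, -9.8, -9.4]
finger_gap: 0.132
```

Emit:
drive_tool([
  [0,0,0,0],
  [0,0,0,0],
  [0,0,0,0],
  [0,0,0,0],
  [0,0,0,0],
  [0,0,0,0],
  [0,0,0,0],
  [0,0,0,0],
])

```text
clock: 8.2
position: [0.5064, -0.069, 0.071]
ee_rot: [[-0.997, 0.072, 0.011], [0.072, 0.997, -0.005], [-0.012, -0.004, -1.0]]
wrist_force: [12.9, -7.2, -11.9]
finger_gap: 0.129
```

Run:
```python
from h import *
plan([[.4482,-.0617,.071]]); print(np.round(status.get_obs()["ee_rot"],3))
for n in("side","top"):
    c=camera(n); u=project(c,status.get_obs()["position"])[0].astype(int); print(u)
    a=c["color"][max(u[1]-60,0):u[1]+60,u[0]-80:u[0]+80]; cv2.imwrite(f"pics/{n}2.png",cv2.resize(a,None,fx=5,fy=5,interpolation=cv2.INTER_CUBIC))
```

```text
pos [ 0.5064 -0.069   0.071 ] yaw y 85.87 t 8.2 F [ 12.9  -7.2 -11.9] gap 0.129
[5.85, 0.31, -0.07]
[[-0.997  0.072  0.011]
 [ 0.072  0.997 -0.005]
 [-0.012 -0.004 -1.   ]]
[252 192]
[274 199]
```

View pics/side2.png

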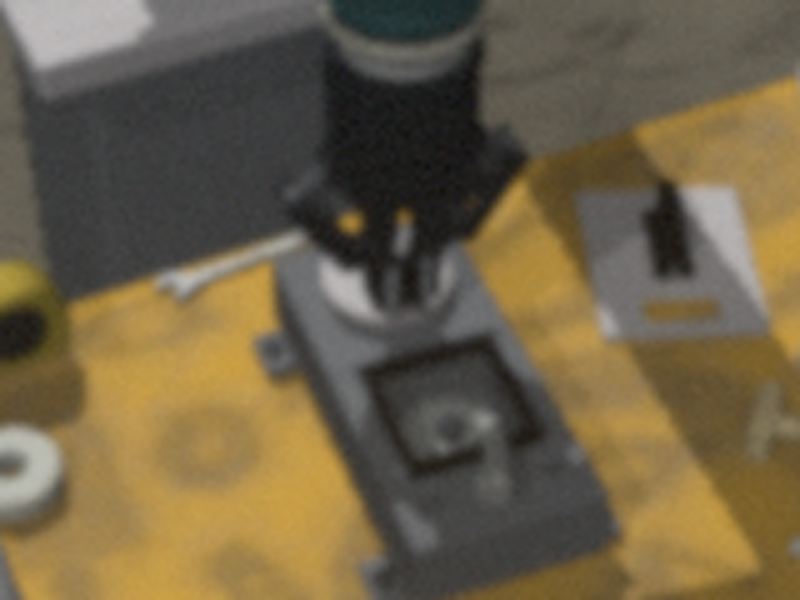

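Emit:
drive_tool([
  [0,0,0,0],
  [0,0,0,0],
  [0,0,0,0],
  [0,0,0,0],
  [0,0,0,0],
  [0,0,0,0],
  [0,0,0,0],
  [0,0,0,0],
], hand=35)

```text
clock: 9.3
position: [0.501, -0.0663, 0.0703]
ee_rot: [[-0.997, 0.073, 0.0], [0.073, 0.997, -0.0], [-0.0, -0.0, -1.0]]
wrist_force: [-0.8, 0.4, -0.6]
finger_gap: 0.35
```

Run:
```python
from h import *
plan([[.4482,-.0617,.071]]); print(np.round(status.get_obs()["ee_rot"],3))
for n in("side","top"):
    c=camera(n); u=project(c,status.get_obs()["position"])[0].astype(int); print(u)
    a=c["color"][max(u[1]-45,0):u[1]+45,u[0]-60:u[0]+60]; cv2.imwrite(f"pics/{n}3.png",cv2.resize(a,None,fx=6,fy=6,interpolation=cv2.INTER_CUBIC))
```

```text
pos [ 0.501  -0.0663  0.0703] yaw y 85.8 t 9.3 F [-0.8  0.4 -0.6] gap 0.35
[5.3, 0.07, -0.07]
[[-0.997  0.073  0.   ]
 [ 0.073  0.997 -0.   ]
 [-0.    -0.    -1.   ]]
[252 191]
[273 202]
```

View pics/side3.png

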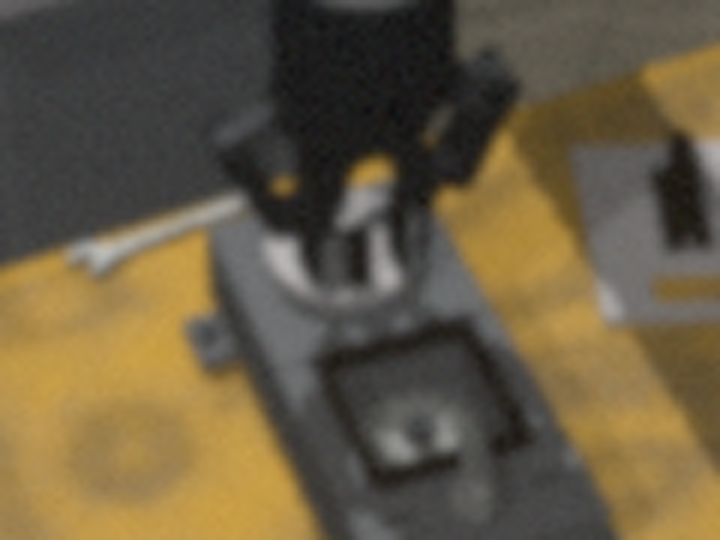

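View pics/top3.png

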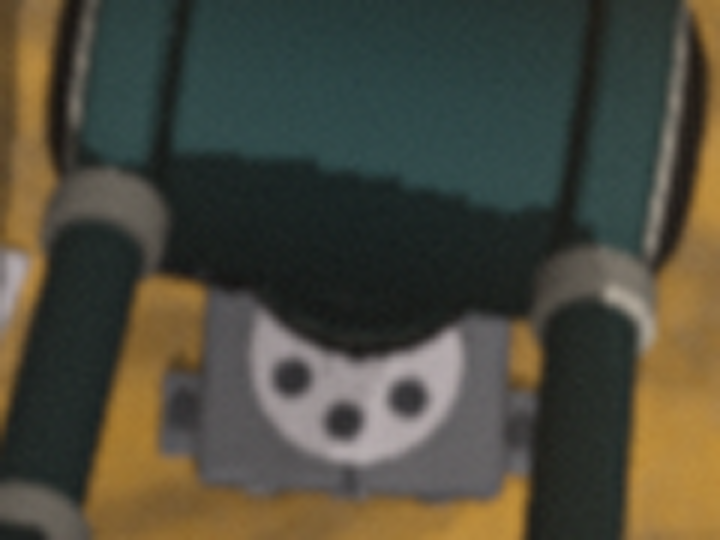

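The top view shows the holes now at the mark end, so the wheel is at about 171°. I'll regrip and finish at a slower pace.

Emit:
drive_tool([
  [0,0,0,0],
  [0,0,0,0],
  [0,0,0,0],
  [0,0,0,0],
  [0,0,0,0],
  [0,0,0,0],
  [0,0,0,0],
  [0,0,0,0],
], hand=0)

```text
clock: 10.4
position: [0.5013, -0.0665, 0.0704]
ee_rot: [[-0.997, 0.073, 0.001], [0.073, 0.997, -0.0], [-0.001, -0.0, -1.0]]
wrist_force: [1.4, -2.5, 0.6]
finger_gap: 0.129
```

Emit:
drive_tool([
  [0.05,0.53,0,0],
  [0.21,1.03,0,0],
  [0.46,1.5,0,0],
  [0.79,1.91,0,0],
  [1.2,2.25,0,0],
  [1.67,2.49,0,0],
  [2.17,2.65,0,0],
  [2.7,2.7,0,0],
])

```text
clock: 11.4
position: [0.4779, -0.037, 0.0707]
ee_rot: [[-0.997, 0.073, 0.004], [0.073, 0.997, 0.0], [-0.004, 0.001, -1.0]]
wrist_force: [7.6, 0.3, -3.0]
finger_gap: 0.129
```

Emit:
drive_tool([
  [0.53,-0.05,0,0],
  [1.03,-0.21,0,0],
  [1.5,-0.46,0,0],
  [1.91,-0.79,0,0],
  [2.25,-1.2,0,0],
  [2.49,-1.67,0,0],
  [2.65,-2.17,0,0],
  [2.7,-2.7,0,0],
])

```text
clock: 12.4
position: [0.4379, -0.0572, 0.0681]
ee_rot: [[-0.997, 0.073, -0.02], [0.073, 0.997, 0.009], [0.02, 0.008, -1.0]]
wrist_force: [-19.5, 12.9, 17.1]
finger_gap: 0.121
```

Emit:
drive_tool([
  [0,0,0,0],
  [0,0,0,0],
  [0,0,0,0],
  [0,0,0,0],
  [0,0,0,0],
  [0,0,0,0],
  [0,0,0,0],
  [0,0,0,0],
], hand=50)

```text
clock: 13.4
position: [0.4472, -0.0623, 0.0703]
ee_rot: [[-0.997, 0.073, 0.0], [0.073, 0.997, -0.0], [-0.0, -0.0, -1.0]]
wrist_force: [0.7, -0.2, -1.0]
finger_gap: 0.498
```

Run:
```python
from h import *
plan([[.4482,-.0617,.071]]); print(np.round(status.get_obs()["ee_rot"],3))
for n in("side","top"):
    c=camera(n); u=project(c,status.get_obs()["position"])[0].astype(int); print(u)
    a=c["color"][max(u[1]-45,0):u[1]+45,u[0]-60:u[0]+60]; cv2.imwrite(f"pics/{n}4.png",cv2.resize(a,None,fx=6,fy=6,interpolation=cv2.INTER_CUBIC))
```

```text
pos [ 0.4472 -0.0623  0.0703] yaw y 85.8 t 13.4 F [ 0.7 -0.2 -1. ] gap 0.498
[-0.1, 0.07, -0.07]
[[-0.997  0.073  0.   ]
 [ 0.073  0.997 -0.   ]
 [-0.    -0.    -1.   ]]
[244 177]
[272 229]
```

View pics/side4.png

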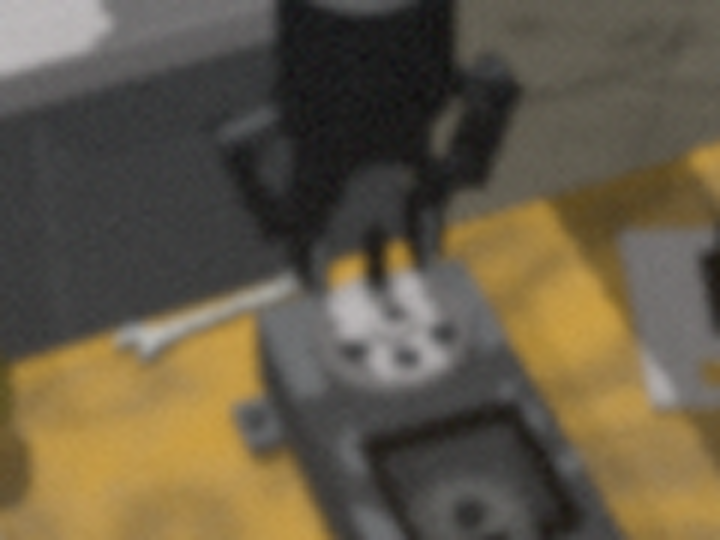

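View pics/top4.png

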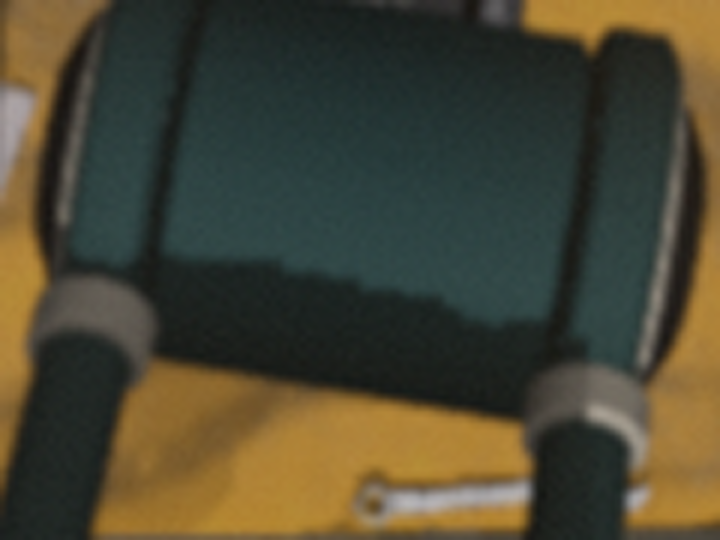

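Run:
```python
from h import *
c=camera("side"); a=c["color"][140:200,205:290]; cv2.imwrite("pics/side5.png",cv2.resize(a,None,fx=9,fy=9,interpolation=cv2.INTER_CUBIC))
U=np.array([.5403,-.0684,0]);t=np.radians(-4.2);X=np.array([np.cos(t),np.sin(t),0]);Y=np.array([-np.sin(t),np.cos(t),0])
W=U-.065*X
b=c["color"].copy()
for d in range(-60,61,15):
    th=np.radians(d); 
    for zz in(.0,):
        P=W-.027*(np.cos(th)*X+np.sin(th)*Y)+[0,0,.067]; print(d,(project(c,P)[0]-[205,140])*9)
print((project(c,W+[0,0,.067])[0]-[205,140])*9)
for k in (0,22.5):
    pass
```

```text
-60 [452.02915431 361.50234107]
-45 [431.99182313 353.04577747]
-30 [409.57118309 348.43890011]
-15 [386.22864657 347.96749279]
0 [363.4772458  351.66196095]
15 [342.79847021 359.29569675]
30 [325.55913311 370.39418831]
45 [312.92952938 384.25572165]
60 [305.80547628 399.98503476]
[395.41910857 410.06367753]
```

View pics/side5.png

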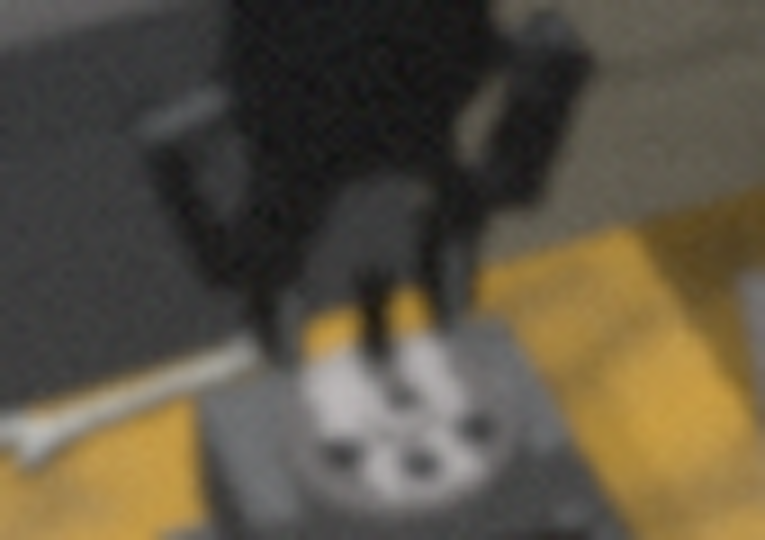

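Step 1 looks done, with the pin at about −8° (roughly 352°). Closing the jaws once more at the starting pose will centre it on the mark.

Emit:
drive_tool([
  [0,0,0,0],
  [0,0,0,0],
  [0,0,0,0],
  [0,0,0,0],
  [0,0,0,0],
  [0,0,0,0],
  [0,0,0,0],
  [0,0,0,0],
], hand=0)

```text
clock: 14.55
position: [0.4469, -0.0622, 0.0703]
ee_rot: [[-0.997, 0.073, -0.001], [0.073, 0.997, 0.0], [0.001, 0.0, -1.0]]
wrist_force: [-3.0, 3.6, 4.8]
finger_gap: 0.132
```

Emit:
drive_tool([
  [0,0,0,0],
  [0,0,0,0],
  [0,0,0,0],
  [0,0,0,0],
  [0,0,-1,0],
  [0,0,-3,0],
  [0,0,-6,0],
  [0,0,-9,0],
], hand=50)

```text
clock: 15.55
position: [0.4472, -0.0624, 0.1618]
ee_rot: [[-0.997, 0.073, 0.0], [0.073, 0.997, -0.0], [-0.0, -0.0, -1.0]]
wrist_force: [0.6, 0.3, -0.7]
finger_gap: 0.503
```

Run:
```python
from h import *
c=camera("side"); a=c["color"][140:200,205:290]; cv2.imwrite("pics/side6.png",cv2.resize(a,None,fx=9,fy=9,interpolation=cv2.INTER_CUBIC))
U=np.array([.5403,-.0684,0]);t=np.radians(-4.2);X=np.array([np.cos(t),np.sin(t),0])
F=U+.085*X; print(F)
plan([F+[0,0,.14],F+[0,0,.110],F+[0,0,.066]])
```

```text
[ 0.62507173 -0.07462525  0.        ]
pos [ 0.4501 -0.0629  0.1663] yaw y 85.81 t 15.6 F [ 1.3 -0.6  2.1] gap 0.497
[-17.51, 0.11, 2.76]
[-17.49, 0.12, 5.76]
[-17.45, 0.12, 10.16]
```

View pics/side6.png

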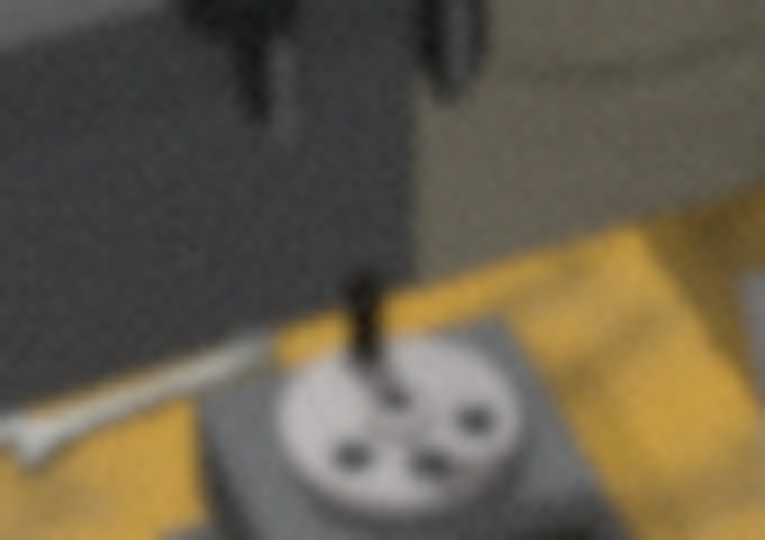

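Emit:
drive_tool([
  [-3,0,0,0],
  [-7,0,0,4],
  [-11,0,0,10],
  [-15,0,1,15],
  [-17.8,0.1,2.5,20.3],
  [-17.8,0.1,4.5,20.3],
  [-17.8,0.1,4.5,20.3],
  [-17.8,0.1,4.5,20.3],
])

```text
clock: 16.6
position: [0.6236, -0.0743, 0.1153]
ee_rot: [[-0.91, 0.414, -0.001], [0.414, 0.91, 0.0], [0.001, -0.0, -1.0]]
wrist_force: [-0.5, 0.1, 0.4]
finger_gap: 0.499
```

Run:
```python
from h import *
plan([[.6251,-.0746,.062]])
c=camera("side"); a=c["color"][175:255,210:310]; cv2.imwrite("pics/side7.png",cv2.resize(a,None,fx=7,fy=7,interpolation=cv2.INTER_CUBIC))
p=np.array(status.get_obs()["position"]); 
for z in(.115,.078): print((project(c,[p[0],p[1],z])[0]-[210,175])*7)
print((project(c,[.6251,-.0746,.078])[0]-[210,175])*7)
```

```text
pos [ 0.6236 -0.0743  0.1153] yaw y 65.54 t 16.6 F [-0.5  0.1  0.4] gap 0.499
[-0.15, 0.03, 5.33]
[431.1554718  260.59444723]
[426.91390995 332.29720673]
[427.52950951 334.2501379 ]
```

View pics/side7.png

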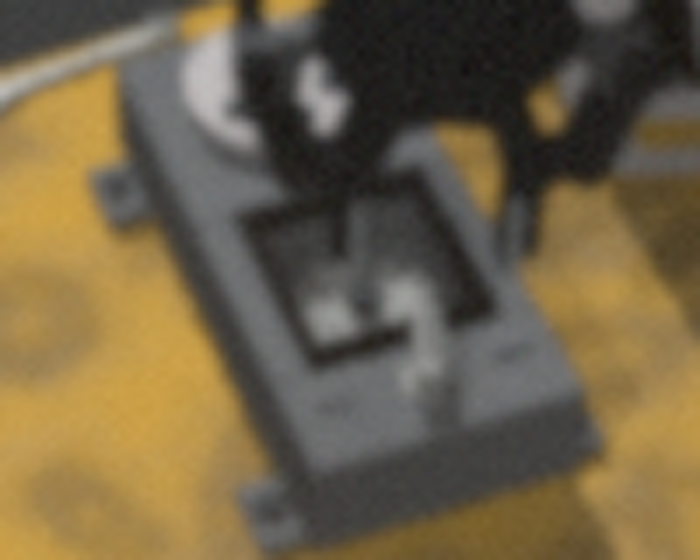

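The head's top is centred at (425,335), which matches the projection, so I'll descend and grip it.

Emit:
drive_tool([
  [-0.1,0,2.5,0],
  [-0.1,0,4.0,0],
  [-0.1,0,5.3,0],
  [-0.1,0,5.3,0],
  [-0.1,0,5.3,0],
  [-0.1,0,5.3,0],
  [-0.1,0,5.3,0],
  [-0.1,0,5.3,0],
])

```text
clock: 17.65
position: [0.6259, -0.0748, 0.0626]
ee_rot: [[-0.91, 0.415, 0.001], [0.415, 0.91, -0.0], [-0.001, 0.0, -1.0]]
wrist_force: [-0.4, -0.1, -0.5]
finger_gap: 0.501
```

Emit:
drive_tool([
  [0,0,0,0],
  [0,0,0,0],
  [0,0,0,0],
  [0,0,0,0],
  [0,0,0,0],
  [0,0,0,0],
  [0,0,0,0],
  [0,0,0,0],
], hand=0)

```text
clock: 18.65
position: [0.6256, -0.0748, 0.0624]
ee_rot: [[-0.91, 0.415, -0.0], [0.415, 0.91, -0.0], [0.0, -0.0, -1.0]]
wrist_force: [-0.7, -0.6, 2.6]
finger_gap: 0.108
```

Emit:
drive_tool([
  [0,0,0,9],
  [0,0,0,18],
  [0,0,0,27],
  [0,0,0,36],
  [0,0,0,45],
  [0,0,0,54],
  [0,0,0,62],
  [0,0,0,70],
])

```text
clock: 19.65
position: [0.6249, -0.0753, 0.0624]
ee_rot: [[0.083, 0.997, -0.002], [0.997, -0.083, -0.001], [-0.001, -0.002, -1.0]]
wrist_force: [-4.1, -1.9, 3.8]
finger_gap: 0.108
```

Emit:
drive_tool([
  [0,0,0,0],
  [0,0,0,0],
  [0,0,0,0],
  [0,0,0,0],
  [0,0,0,0],
  [0,0,0,0],
  [0,0,0,0],
  [0,0,0,0],
], hand=50)

```text
clock: 20.65
position: [0.6257, -0.0748, 0.0623]
ee_rot: [[0.078, 0.997, 0.0], [0.997, -0.078, -0.0], [-0.0, 0.0, -1.0]]
wrist_force: [0.6, -1.1, 0.2]
finger_gap: 0.501
```

Run:
```python
from h import *
plan([[.6251,-.0746,.062]])
c=camera("side"); a=c["color"][175:255,210:310]; cv2.imwrite("pics/side8.png",cv2.resize(a,None,fx=7,fy=7,interpolation=cv2.INTER_CUBIC))
```

```text
pos [ 0.6257 -0.0748  0.0623] yaw y -4.49 t 20.65 F [ 0.6 -1.1  0.2] gap 0.501
[0.01, -0.06, 0.03]
```

View pics/side8.png

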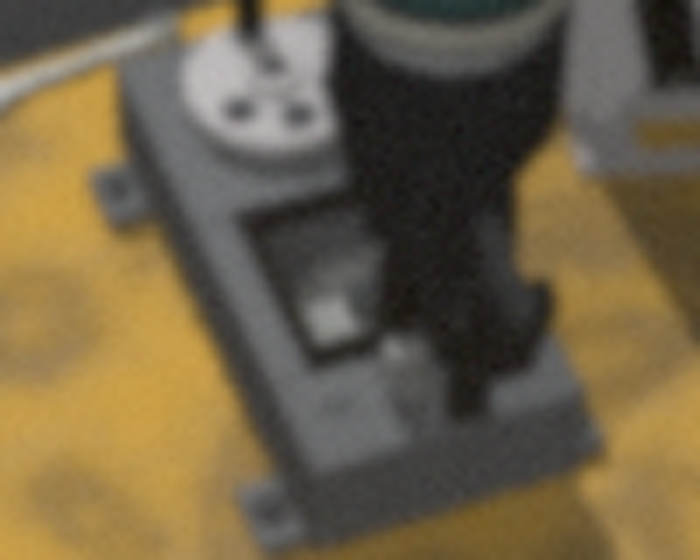

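Run:
```python
from h import *
plan([[.6255,-.0748,.115],[.61,-.06,.16],[.57,-.02,.16],[.53,.03,.16],[.495,.075,.16],[.468,.1222,.15],[.468,.1222,.12],[.468,.1222,.09]])
```

```text
pos [ 0.6257 -0.0748  0.0623] yaw y -4.5 t 20.7 F [-0.6  0.3 -0.4] gap 0.499
[-0.0, -0.02, -5.27]
[1.35, -1.68, -9.77]
[5.03, -5.98, -9.77]
[9.7, -10.36, -9.77]
[13.91, -14.2, -9.77]
[18.4, -17.26, -8.77]
[18.4, -17.26, -5.77]
[18.4, -17.26, -2.77]
```

Emit:
drive_tool([
  [0,0,-5.3,0],
  [1.3,-1.7,-9.8,-8],
  [5,-6,-9.8,-18],
  [9.7,-10.4,-9.8,-28],
  [13.9,-14.2,-9.8,-38],
  [18.4,-17.3,-8.8,-48],
  [18.4,-17.3,-6,-58],
  [18.4,-17.3,-6,-68],
])

```text
clock: 21.7
position: [0.4651, 0.1227, 0.1202]
ee_rot: [[-0.898, 0.439, -0.004], [0.439, 0.898, -0.001], [0.003, -0.003, -1.0]]
wrist_force: [0.2, 0.3, -0.1]
finger_gap: 0.503
```

Emit:
drive_tool([
  [0,0,1,-4.9],
  [0,0,3,-4.9],
  [0,0,3,-4.9],
  [0,0,3,-4.9],
  [0,0,3,-4.9],
  [0,0,3,-4.9],
  [0,0,3,-4.9],
  [0,0,3,-4.9],
])

```text
clock: 22.7
position: [0.4677, 0.1222, 0.0924]
ee_rot: [[-0.93, 0.368, 0.0], [0.368, 0.93, 0.0], [-0.0, 0.0, -1.0]]
wrist_force: [0.1, 0.5, -0.6]
finger_gap: 0.5
```

Run:
```python
from h import *
plan([[.468,.1222,.03]])
p=np.array(status.get_obs()["position"])
for n in("side","top"):
    c=camera(n); u=project(c,[.468,.122,.04])[0].astype(int); o=np.array([u[0]-50,max(u[1]-40,0)])
    a=c["color"][o[1]:o[1]+80,o[0]:o[0]+100]; cv2.imwrite(f"pics/{n}9.png",cv2.resize(a,None,fx=7,fy=7,interpolation=cv2.INTER_CUBIC))
    print(n,[((project(c,[p[0],p[1],z])[0]-o)*7).round() for z in(p[2],.038)],((project(c,[.468,.1222,.038])[0]-o)*7).round())
    U=np.array([.5403,-.0684,0])
    if n=="side":
        P=cloud(c,np.ones((384,512),bool)); h=P[(P[:,2]>.068)&(P[:,2]<.09)&(P[:,0]>.585)&(P[:,0]<.67)&(abs(P[:,1]+.075)<.03)]
        print(len(h),h.mean(0),cv2.minAreaRect((h[:,:2]*1000).astype(np.float32)))
        b=c["color"][175:255,210:310]; cv2.imwrite("pics/side9b.png",cv2.resize(b,None,fx=7,fy=7,interpolation=cv2.INTER_CUBIC))
```

```text
pos [0.4677 0.1222 0.0924] yaw y 68.41 t 22.7 F [ 0.1  0.5 -0.6] gap 0.5
[-0.03, 0.01, 6.24]
side [array([365., 186.]), array([352., 287.])] [352. 288.]
68 [ 0.62698898 -0.07727136  0.07515802] ((626.6597900390625, -76.391357421875), (33.3372688293457, 10.877933502197266), 87.24874877929688)
top [array([316., 273.]), array([352., 286.])] [352. 285.]
```

View pics/side9.png

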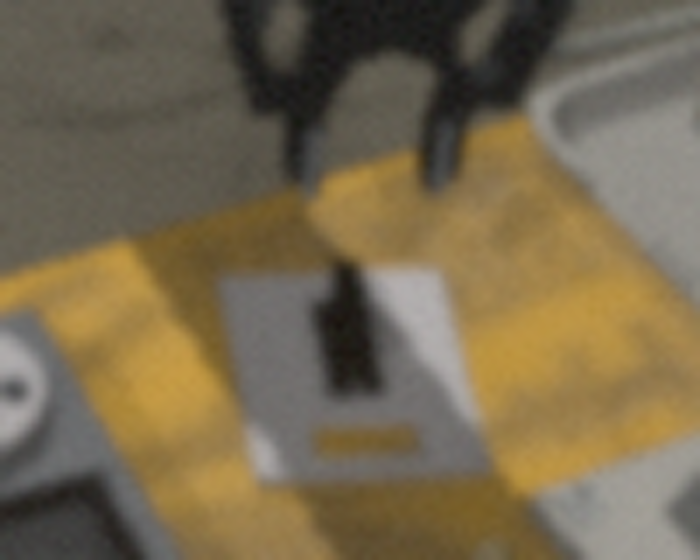

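View pics/side9b.png

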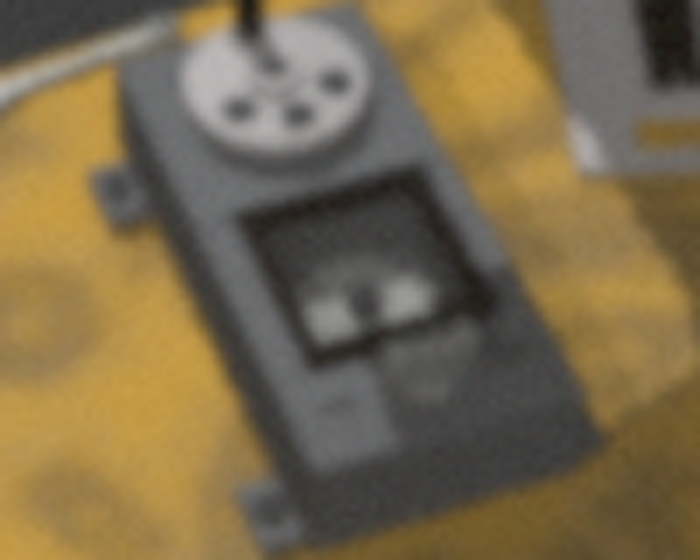

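The head now lies at 87.2° against 85.8° for the unit's y axis, so it is aligned. The cover's rib is centred under the jaws at (350,300), so I'll descend and grip.

Emit:
drive_tool([
  [0,0,3,0],
  [0,0,5.5,0],
  [0,0,8.1,0],
  [0,0,8.1,0],
  [0,0,8.1,0],
  [0,0,8.1,0],
  [0,0,8.1,0],
  [0,0,8.1,0],
])

```text
clock: 23.8
position: [0.4681, 0.1223, 0.0119]
ee_rot: [[-0.93, 0.368, 0.001], [0.368, 0.93, 0.0], [-0.001, 0.001, -1.0]]
wrist_force: [0.2, 0.7, 0.7]
finger_gap: 0.497
```

Emit:
drive_tool([
  [0,0,0,0],
  [0,0,0,0],
  [0,0,0,0],
  [0,0,0,0],
  [0,0,0,0],
  [0,0,0,0],
  [0,0,0,0],
  [0,0,0,0],
], hand=0, newtons=70)

```text
clock: 24.8
position: [0.4679, 0.1223, 0.0115]
ee_rot: [[-0.93, 0.368, 0.0], [0.368, 0.93, 0.0], [-0.0, 0.0, -1.0]]
wrist_force: [-1.0, 0.8, 5.9]
finger_gap: 0.126
```

Run:
```python
from h import *
t=np.radians(-4.2);X=np.array([np.cos(t),np.sin(t),0]);F=np.array([.6255,-.0750,0]);S=F-.04*X;G=S-.012*X
print("seat",S,"grip",G)
plan([[.468,.1222,.06],[.48,.08,.15],[.50,.04,.15],[.53,-.01,.15],G+[0,0,.15],G+[0,0,.11]])
```

```text
seat [ 0.58560742 -0.07207047  0.        ] grip [ 0.57363965 -0.07119161  0.        ]
pos [0.4679 0.1223 0.0115] yaw y 68.41 t 24.8 F [-1.   0.8  5.9] gap 0.126
[-0.02, -0.0, -4.85]
[-2.69, -3.48, -13.85]
[-6.02, -6.47, -13.85]
[-10.65, -10.01, -13.85]
[-16.96, -14.1, -13.84]
[-16.96, -14.1, -9.84]
```

Emit:
drive_tool([
  [0,0,-4,0],
  [0,0,-9,0],
  [-2.7,-3.5,-13.5,0],
  [-6,-6.5,-13.8,-4],
  [-10.6,-10,-13.8,-9],
  [-14,-12.2,-13.8,-14],
  [-17,-14.1,-13.3,-17.4],
  [-17,-14.1,-12.3,-17.4],
])

```text
clock: 25.8
position: [0.5747, -0.0736, 0.1331]
ee_rot: [[-0.997, 0.076, -0.0], [0.076, 0.997, -0.001], [0.0, -0.001, -1.0]]
wrist_force: [-0.6, -0.3, -3.0]
finger_gap: 0.127
```

Emit:
drive_tool([
  [0,0,0,0],
  [0,0,0,0],
  [0,0,0,0],
  [0,0,0,0],
  [0,0,0,0],
  [0,0,0,0],
  [0,0,0,0],
  [0,0,0,0],
])

```text
clock: 26.8
position: [0.5738, -0.0715, 0.1343]
ee_rot: [[-0.997, 0.073, -0.0], [0.073, 0.997, 0.0], [0.0, 0.0, -1.0]]
wrist_force: [0.1, -0.4, -2.1]
finger_gap: 0.128
```

Run:
```python
from est import *
t=np.radians(-4.2);X=np.array([np.cos(t),np.sin(t),0]);F=np.array([.6255,-.0750,0]);S=F-.04*X;G=S-.012*X
plan([G+[0,0,.0715]])
p=np.array(status.get_obs()["position"]); z0=p[2]-.0115+.004
for n,cor in(("side",[-1.2,.6]),("top",[1,-1.8])):
    c=camera(n); u=project(c,[.585,-.07,.09])[0].astype(int); o=np.array([u[0]-60,max(u[1]-45,0)])
    a=c["color"][o[1]:o[1]+90,o[0]:o[0]+120]; cv2.imwrite(f"pics/{n}10.png",cv2.resize(a,None,fx=6,fy=6,interpolation=cv2.INTER_CUBIC))
    P=cloud(c,np.ones((384,512),bool)); K=P[(abs(P[:,2]-z0)<.006)&(abs(P[:,0]-.585)<.09)&(abs(P[:,1]+.072)<.08)]
    print(n,z0,len(K),np.median(K[:,2]),rect(K))
    # slot expected at
    e=p+[0,0,0]; R=np.array(status.get_obs()["ee_rot"]); sl=p-.052*R[:,0]; sl[2]=z0
    print("slot px",((project(c,sl)[0]-o)*6).round(), "head px",((project(c,F+[0,0,.078])[0]-o)*6).round())
```

```text
pos [ 0.5738 -0.0715  0.1343] yaw y 85.8 t 26.8 F [ 0.1 -0.4 -2.1] gap 0.128
[0.02, 0.03, 6.28]
side 0.12676464924617079 1115 0.12593790358368673 [585.4 -73.2  97.3 124.7  86. ]
slot px [400. 284.] head px [396. 366.]
top 0.12676464924617079 1123 0.12697557928171488 [570.3 -70.1  96.3  90.5  85.8]
slot px [379. 127.] head px [375. 163.]
```

View pics/side10.png

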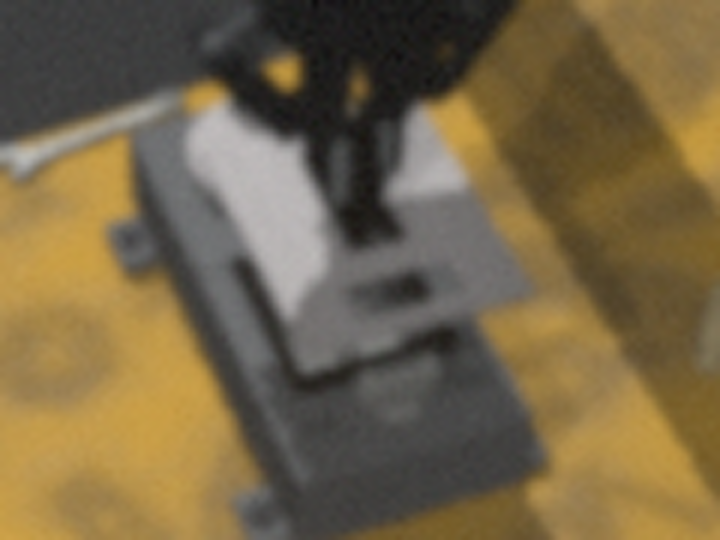

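View pics/top10.png

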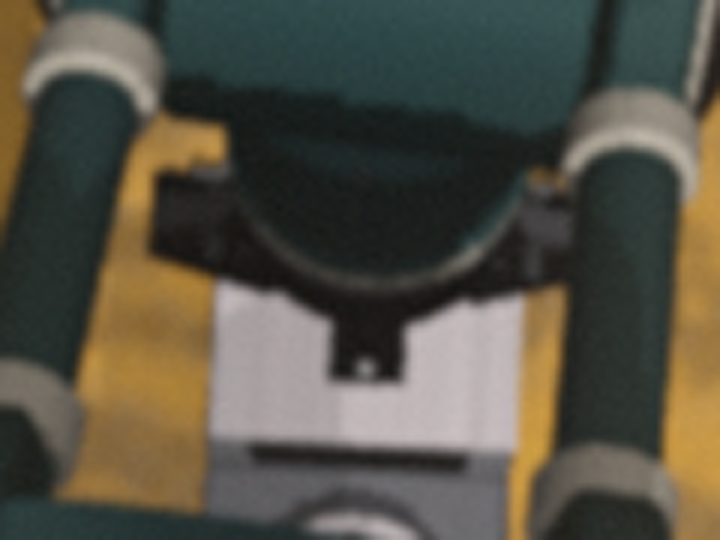

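Run:
```python
from est import *
c=camera("side"); p=np.array(status.get_obs()["position"]); zt=p[2]-.0115+.004
u=project(c,[.585,-.07,.09])[0].astype(int); o=np.array([u[0]-60,u[1]-45])
v,uu=np.mgrid[0:384,0:512]; uv=np.c_[uu.ravel(),v.ravel()]
Z=world(c,uv,c["depth"].ravel())[:,2].reshape(384,512)
A=world(c,uv,z=zt)  # where ray crosses the cover top
t=np.radians(-4.2);X=np.array([np.cos(t),np.sin(t),0]);Y=np.array([-np.sin(t),np.cos(t),0]);F=np.array([.6255,-.0750,0]);S=F-.04*X
a=((A-S)@X).reshape(384,512); b=((A-S)@Y).reshape(384,512)
inr=(a>.022)&(a<.056)&(abs(b)<.040)
for m in np.arange(.022,.056,.003):
    r=inr&(a>=m)&(a<m+.003); print("%.3f"%m," ".join("%d:%d"%(bb*1000,zz*1000) for bb,zz in sorted(zip(b[r],Z[r]))))
low=inr&(Z<zt-.02); print(low.sum(),a[low].mean(),b[low].mean(),np.percentile(a[low],[0,100]),np.percentile(b[low],[0,100]))
```

```text
0.022 -38:124 -35:127 -32:125 -30:126 -28:126 -25:125 -23:124 -20:125 -17:126 -15:126 -13:125 -10:125 -7:125 -5:127 -3:127 0:125 2:125 4:126 7:124 10:126 12:125 15:128 17:127 20:124 22:125 25:125 28:128 30:123 33:123 35:124 39:126
0.025 -39:124 -36:126 -34:124 -31:122 -29:125 -26:128 -24:126 -22:124 -19:126 -18:124 -16:126 -14:126 -12:124 -8:127 -6:123 -4:125 -2:126 1:125 3:126 5:127 9:125 11:125 13:125 15:124 19:125 21:125 23:125 27:125 29:124 31:126 34:127 37:125 39:124
0.028 -38:125 -37:125 -35:125 -33:124 -30:124 -27:124 -25:124 -23:123 -21:124 -17:124 -15:125 -13:125 -9:123 -7:126 -5:126 -3:124 0:128 2:125 4:125 8:127 10:125 12:124 14:125 18:125 20:125 22:124 26:127 28:129 30:124 32:124 36:127 38:126
0.031 -39:126 -36:126 -34:126 -32:125 -28:126 -26:125 -24:121 -22:15 -18:125 -16:126 -14:121 -11:123 -8:125 -6:122 -4:26 -1:124 1:123 3:120 6:124 8:124 11:122 13:53 16:124 19:123 21:126 24:126 26:122 29:124 31:125 34:124 37:124 39:127
0.034 -37:126 -35:128 -33:125 -29:125 -27:127 -25:127 -23:20 -20:15 -17:16 -15:14 -12:16 -10:14 -7:17 -5:22 -2:34 0:42 2:56 5:60 7:60 9:53 12:54 15:52
[... 926 characters left out ...]
8:124 30:126 32:126 34:124 36:127 38:124
0.049 -38:125 -36:126 -33:126 -31:124 -29:126 -27:124 -25:123 -23:32 -21:31 -19:123 -16:33 -14:33 -11:124 -8:17 -6:24 -4:29 -1:124 1:53 3:58 5:128 9:53 11:55 13:52 15:126 19:124 21:128 23:124 27:125 29:124 31:125 33:128 37:124 39:126
0.052 -37:126 -34:126 -32:124 -30:125 -28:125 -24:125 -22:125 -20:129 -17:127 -15:127 -13:124 -10:127 -9:125 -7:125 -5:126 -3:126 0:126 2:126 4:125 6:124 7:125 10:125 12:127 14:124 17:125 20:126 22:126 25:127 27:124 30:125 32:123 35:123 37:125
0.055 -35:124 -33:125 -26:125 -18:127 -8:126 -1:128 8:123 16:127 24:122 26:122 34:123
102 0.04238579830127513 -0.003034758983520998 [0.03383365 0.05091567] [-0.02380879  0.01827668]
```

The hole sits about 1.5 mm toward −y of the head's centre, so I'll shift +y slightly while lowering to just above the seal.

Emit:
drive_tool([
  [0,0.15,0.5,0],
  [0,0.15,1.5,0],
  [0,0.15,2.5,0],
  [0,0.15,3.5,0],
  [0,0.15,4.3,0],
  [0,0.15,5,0],
  [0,0.15,5.5,0],
  [0,0.15,5.9,0],
])

```text
clock: 27.95
position: [0.574, -0.07, 0.0751]
ee_rot: [[-0.997, 0.073, 0.0], [0.073, 0.997, -0.0], [-0.0, -0.0, -1.0]]
wrist_force: [-0.0, 0.3, -3.4]
finger_gap: 0.124
```

Run:
```python
from h import *
plan([[.5736,-.07,.0665]])
c=camera("side"); u=project(c,[.585,-.07,.06])[0].astype(int); o=np.array([u[0]-60,u[1]-45])
a=c["color"][o[1]:o[1]+90,o[0]:o[0]+120]; cv2.imwrite("pics/side11.png",cv2.resize(a,None,fx=6,fy=6,interpolation=cv2.INTER_CUBIC))
```

```text
pos [ 0.574  -0.07    0.0751] yaw y 85.81 t 27.95 F [-0.   0.3 -3.4] gap 0.124
[0.04, -0.01, 0.86]
```

View pics/side11.png

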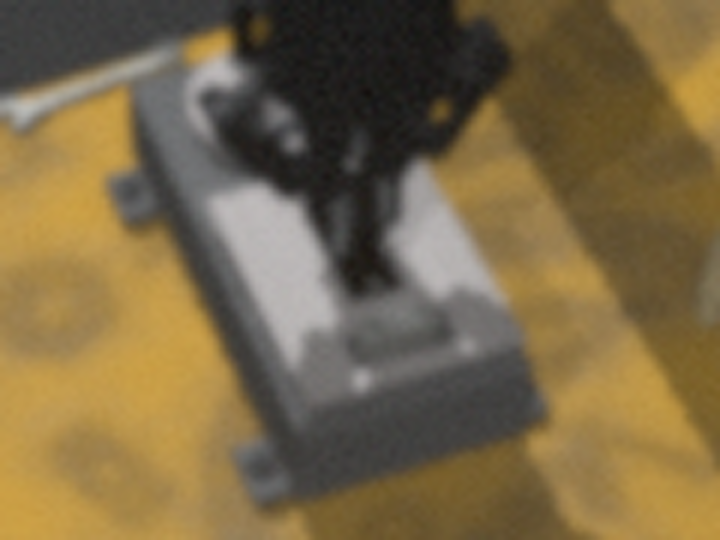

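The head stands through the hole (395,330) with no contact force, so I'll press down.

Emit:
drive_tool([
  [0,0,0.15,0],
  [0,0,0.3,0],
  [0,0,0.45,0],
  [0,0,0.6,0],
  [0,0,0.7,0],
  [0,0,0.8,0],
  [0,0,0.9,0],
  [0,0,0.95,0],
])

```text
clock: 29.0
position: [0.5741, -0.07, 0.0665]
ee_rot: [[-0.997, 0.073, 0.0], [0.073, 0.997, -0.0], [-0.0, -0.0, -1.0]]
wrist_force: [-4.3, 1.2, 9.5]
finger_gap: 0.125
```

Emit:
drive_tool([
  [0,0,0.1,0],
  [0,0,0.15,0],
  [0,0,0.2,0],
  [0,0,0.2,0],
  [0,0,0.2,0],
  [0,0,0.2,0],
  [0,0,0.2,0],
  [0,0,0.2,0],
])

```text
clock: 30.0
position: [0.5742, -0.07, 0.0665]
ee_rot: [[-0.997, 0.073, 0.0], [0.073, 0.997, -0.0], [-0.0, -0.0, -1.0]]
wrist_force: [-10.3, 1.3, 19.8]
finger_gap: 0.125
```

The force rose to 20 N with z unchanged at 0.0665, so the cover is home on the frame. I'll run the final checks.

Run:
```python
from est import *
plan([[.5736,-.07,.0665]])
t=np.radians(-4.2);X=np.array([np.cos(t),np.sin(t),0]);Y=np.array([-np.sin(t),np.cos(t),0]);F=np.array([.6255,-.0750,0]);S=F-.04*X
c=camera("side"); P=cloud(c,np.ones((384,512),bool))+[-.0012,.0006,0]
q=P-S; a=q@X;b=q@Y
K=P[(abs(a)<.058)&(abs(b)<.046)&(abs(P[:,2]-.059)<.006)]
A=np.c_[K[:,:2]-S[:2],np.ones(len(K))]; print("plane",np.linalg.lstsq(A,K[:,2],rcond=None)[0])
L=P[(abs(a)<.085)&(abs(b)<.06)&(P[:,2]>.0572)&(P[:,2]<.063)]; print("rect",rect(L),"seat",S)
a2=c["color"][145:235,200:320]; cv2.imwrite("pics/side12.png",cv2.resize(a2,None,fx=6,fy=6,interpolation=cv2.INTER_CUBIC))
c=camera("top"); cv2.imwrite("pics/top12.png",c["color"])
for q in["thread_tape","brass_tee","spanner_8","bolt_m8_1","tape_measure"]:
    for n in("top","side"):
        if n=="top":
            for d in regions_of(n,q)[:1]: print(q,d["score"],np.round(d["point"]),cloud(c,d["pixels"]).mean(0).round(3))
```

```text
pos [ 0.5742 -0.07    0.0665] yaw y 85.81 t 30.0 F [-10.3   1.3  19.8] gap 0.125
[0.06, -0.0, 0.0]
plane [-0.00333444  0.00103268  0.05815067]
rect [574.9 -72.8 100.8 145.9  85.7] seat [ 0.58560742 -0.07207047  0.        ]
thread_tape 0.7 [372. 215.] [ 0.474 -0.278  0.015]
brass_tee 0.49 [194. 155.] [0.613 0.1   0.013]
spanner_8 0.34 [273. 180.] [ 0.546 -0.068  0.064]
bolt_m8_1 0.5 [198. 116.] [0.699 0.09  0.01 ]
tape_measure 0.66 [365. 257.] [ 0.386 -0.25   0.045]
```

View pics/side12.png

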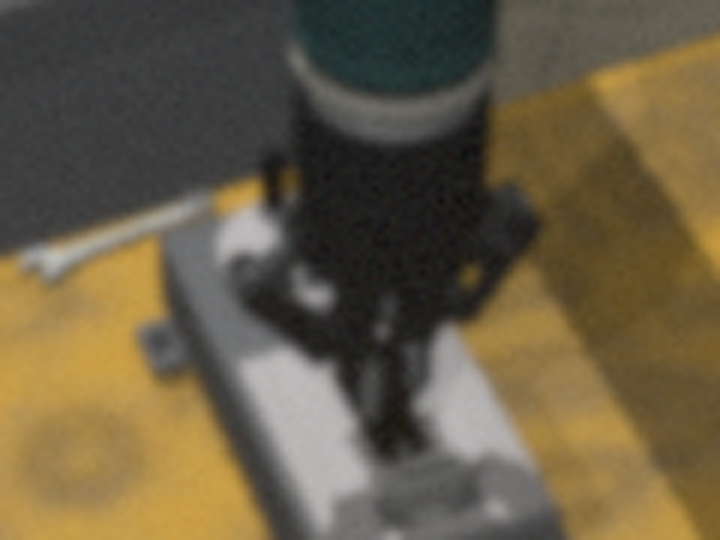

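View pics/top12.png

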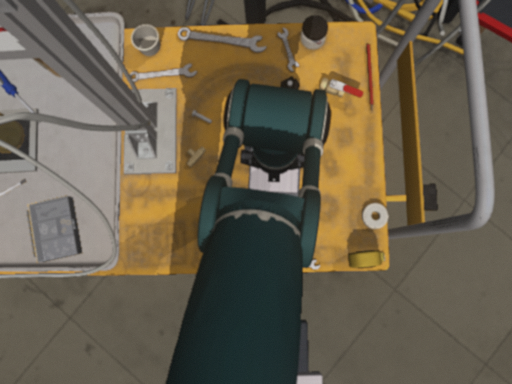

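```bash
python3 -c "
from plant import ticket; print(ticket.job_done())"
```

```text
the job is handed in; nothing more can be done
None
```

The job is handed in at about 30 s of the 72 s allowed. No verdict was reported, so what follows rests on my own checks.

**Handwheel:** I took it round one full anticlockwise turn in three passes. The gripper was dragged 5–10 mm off its path (up to 20 N at the wrist), so I let go of the pin and regripped. A final close centred the pin, and the side view then showed it at its mark, within a few degrees.

**Fastener:** I turned it about 70° clockwise. Afterwards its head measured 87.2° against the unit's y axis at 85.8°.

**Cover:** It was carried over and lowered with the head through its hole, then pressed down. The TCP held at 66.5 mm while the push rose from 10 to 20 N. That puts the underside at about 55 mm, on the frame. The plate is level to about 0.003 rad and the jaws are square to the unit. The fingers still hold it, with the grip set to 70 N.

**Last checks that were weak or disagreed:**
- **Cover position:** my final rectangle fit also took in the wheel and head, so it could not confirm x and y. They rest on the check above the seat (within about 1.5 mm, then corrected) and on the head passing freely through the hole.
- **Small spanner:** the top view's detection was false because the arm hides it. The side view shows it where it was.
- **Other parts:** the tape measure, thread tape, tee and bolt show no visible movement.
- **Cameras:** the two differed by 2–3 mm. I corrected both using the fastener's position as gripped.

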